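Nip the book and ease the press off half a turn

ROBOT

A 7-joint arm with a two-finger parallel gripper is mounted at the origin on the work surface. World frame = base frame: x ahead of the robot, y to its left, z up, the work surface at z = 0. Lengths are in mm, angles in rad, forces in N, time in s.
With the tool pointing down it reaches from about 425 to 1025 mm from the base axis. Payload 3.6 kg.
Tool frame: the origin (TCP) lies between the finger pads; the fingertips stand 25 mm ahead of it and the grasp point (between the pads) lies 6 mm ahead of it; x points along the fingers, z is the direction in which the jaws open and shut, and the axes are right-handed (so a half turn about x gives the same grasp; the last joint's range is limited). The gripper opens to 85 mm and grips with 20 to 120 N. Pads are 22 mm wide; open, the fingers measure 114 mm over their backs; the gripper's body (76 mm by 85 mm) begins 54 mm behind the grasp point. The pads swing forward as they close: fully open they stand 13 mm farther back than shut.
Start: joints at [-1.381, 0.591, 0.048, 1.609, -0.033, 0.943, -0.034], TCP at [202.303, 696.206, 256.302] pointing down, gripper open.
Joint ranges: [-2.69, 2.69], [-0.47, 2.24], [-1.27, 1.36], [0.19, 2.51], [-1.53, 4.68], [0.08, 2.07], [-3.09, 3.09]. Speed limits (rad/s): [2.57, 2.57, 3.14, 3.14, 3.14, 3.14, 3.14].

INTERFACE

Orientations are given as a 3x3 rotation matrix whose columns are the frame's x, y, z axes.
In Python, from rig import status, vision, job gives the robot as it stands.
- The arm moves only by the tool jog_arm, never from a script. Its argument "series" is a list that holds one entry, the list of rows, each a list of 5 numbers: the gripper's target within -1 to 1 (shut at 1, half-way at 0, fully open at -1), then the shift along the tool's x, y, z as a fraction of full scale, then the turn about the tool's x as a fraction of full scale. In form: [[[fingers, tx, ty, tz, twist], ...]]. A call has 1 to 8 rows; each row is the pose to reach, as a shift and turn from the pose commanded when the call began, along the tool's axes at that moment; what a row does not reach only later rows make up. Full scale, the value 1, is 0.75 m for a shift and 45 degrees for a turn. A row lasts 1/8 s, in which the tool goes at most 62.5 mm and 10.7 degrees, less where a joint would pass 70% of its speed; a pose out of reach is approached as far as the arm can. A call with a number of a shift or a turn outside -1 to 1 is refused whole. A call with a gripper value outside its range is refused whole. The fingers move at their own pace and stop on an object; the grip force is fixed at half the most. Time passes only in rows, so rows that repeat a pose let the fingers close. It gives the time, the measured TCP pose, the force and the opening at its end, in the units of the state.
- status.state(): the state, without advancing time (a new reading comes with each control period).
- vision.snapshot(name): name is "scene" or "top"; returns a dict with "pixels" (480x640x3 uint8, red, green, blue), "mtx" (3x3 intrinsics, pixels), "origin" and "attitude" of the camera in the world. Camera axes: x right, y down, z forward; pixel columns grow to the right and rows downward; lengths in mm; the calibration is good to about 2 mm. A picture is of the moment at which its call begins. There is no depth.
- job.hand_in(): hands the job in, once; it reports no verdict.
The state is a dict: "t": time; "joints": joint angles; "qd": joint speeds; "joint_efforts": joint torques, N m; "tool_pos": TCP position; "tcp_rot": TCP orientation; "force": force on the tool from outside, world axes, zero at the start; "wrist_torque": the same for the moment, N m; "width": finger opening in mm.
Only numpy, scipy, OpenCV 4.12 (cv2) and the standard library are available. Lean on these libraries where they do the work, as an engineer would, in place of code of your own. Each camera call takes 0.05 s, during which the arm holds its last target. There are 200 camera calls.

TASK

Nip the freshly glued book in the bench press: turn the bar handle clockwise (seen from above) until the platen bottoms firmly on the upper pressing board, by feel and without straining the press. Then back the handle off by half a turn, so that the boards can be drawn out, and let go. Do not disturb the glue jar, bone folder and ruler lying about the press.

Things in the scene. Friction and masses are not known exactly. Their poses are not given: they have to be found in the camera images.
- press: Dark green cast-iron bookbinder's nipping press, fixed; origin under the centre of its base, z up, open sides at its -x and +x. Base 250 x 320 mm, bed 56 mm up; two columns at y +-138 mm carry a yoke (60 mm wide along x, 335 mm along y), top 230 to 250 mm up. The screw's axis is the vertical through the origin.
- hub (a point): Centre of the steel bar handle, on the screw's axis, 0.27 to 0.31 m above the table; x along the bar, z up. The round bar, 16 mm thick, level, 200 mm over its two 26 mm ball ends, passes through a hub 42 mm across that reaches 16 mm below and 26 mm above this point. The yoke's nut (68 mm across) stays at least 30 mm below this point, the yoke beside it 45 mm.
- bar_end (a point): Centre of one ball end of the bar, 87 mm from hub along its x.
- handle: The bar handle with its spindle, a right-hand screw: clockwise from above, handle and platen sink 16 mm a turn; anticlockwise they rise. It stays where it is left. 60 mm from the axis it takes 4 N to run down, 6 N to run up; it bottoms after 0.4 to 1.6 turns; 12 to 25 N there nips firmly, over 50 N strains it. Nothing else stands in the circle of the bar; closed fingers can push it.
- platen: Iron pressing plate under the yoke, 215 x 225 x 16 mm, level, moved up and down by the screw; origin at the centre of its underside. Under it, fixed on the bed, lies the work: a blue book between two wooden pressing boards, 195 x 175 x 15 mm, on grey-board packing. The top of the upper board (no pose is given) is 7 to 25 mm below the platen at the start: where it bottoms must be found by feel.
- jar_mid (a point): Middle of a white glue jar, 62 mm across, 78 mm tall, standing beside the press; leave alone.
- folder_mid (a point): Middle of a bone folder, 150 x 24 x 6 mm, lying in front of the press; leave alone.
- ruler_mid (a point): Middle of a steel ruler, 220 x 30 x 4 mm, lying beside the press; leave alone.

How it is judged:
By the outcome, as a careful person would: the job done as asked, in the order asked, and still so for the second after the job is handed in, with the robot touching nothing.
It also fails if it takes over 67 s, if anything falls off the work surface, if the arm or the gripper's body presses on something with over 40 N, if the wrist force passes 120 N, or if a joint passes its speed limit or range.

## Working session

There is one attempt and no reset: what is moved stays moved. The work goes in short steps, Python scripts to look and compute and a tool call to move; the robot and the scene stay as the last step left them, time stands still between calls to the robot, and variables do not carry over. Pictures are saved under pics/ and viewed, about 8 in all and at most 12, crops included, and the job is handed in when it is done.

Besides the shell and the picture viewer there is one more tool, called after "Request:" by a JSON object that holds its "name" and its "arguments". jog_arm: Moves the arm, as the interface text tells. Its arguments: {"type":"object","properties":{"series":{"type":"array"}},"required":["series"]}

```bash
mkdir -p pics; python3 - <<'E'
from rig import status, vision
import cv2,numpy as np
s=status.state();print({k:np.round(v,3).tolist() for k,v in s.items()})
for n in("scene","top"):
    d=vision.snapshot(n);cv2.imwrite(f"pics/{n}0.png",d["pixels"][:,:,::-1]);np.savez(f"{n}0.npz",**d)
    print(n,np.round(d["mtx"],1).tolist(),np.round(d["origin"],1),np.round(d["attitude"],4).tolist())
E
```

```text
{'t': 0.0, 'joints': [-1.381, 0.592, 0.048, 1.61, -0.033, 0.943, -0.034], 'qd': [-0.001, 0.001, 0.002, -0.0, -0.001, 0.002, 0.001], 'joint_efforts': [0.0, -54.869, 1.547, -19.813, 0.009, 0.009, 0.0], 'tool_pos': [202.073, 695.454, 255.124], 'tcp_rot': [[-0.001, -0.96, 0.279], [-0.002, 0.279, 0.96], [-1.0, -0.0, -0.002]], 'force': [0.226, -1.423, -0.8], 'wrist_torque': [-0.023, -0.008, -0.053], 'width': 85.756}
scene [[466.0, 0.0, 317.4], [0.0, 466.0, 244.7], [0.0, 0.0, 1.0]] [1096.7   -1.7  866.5] [[0.0738, 0.7791, -0.6226], [0.9972, -0.0485, 0.0575], [0.0147, -0.625, -0.7805]]
top [[526.5, 0.0, 315.7], [0.0, 526.5, 235.3], [0.0, 0.0, 1.0]] [ 362.6   66.7 1097.3] [[0.0261, -0.9801, 0.1967], [-0.9992, -0.0313, -0.0236], [0.0293, -0.1959, -0.9802]]
```

View pics/scene0.png

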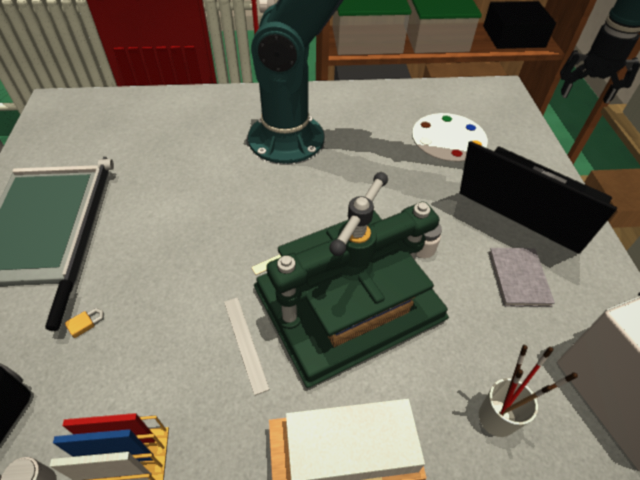

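View pics/top0.png

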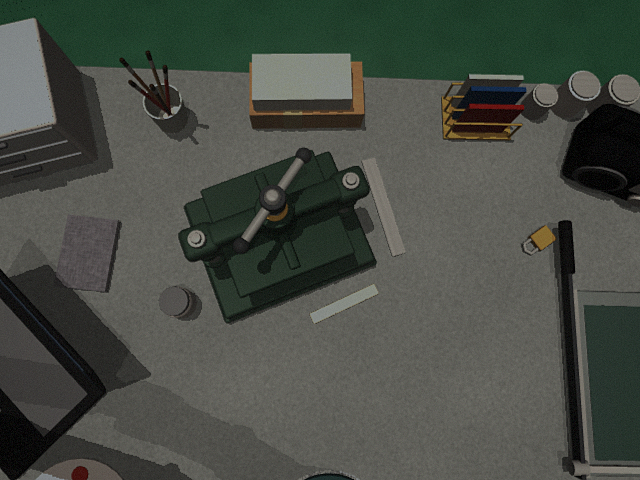

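Scene view: the bar's ball ends are at (380,179) and (337,246), hub top at (361,207). Top view: balls at (305,156) and (241,244), hub at (273,198). Next I triangulate these and enlarge the platen gap.

```bash
cat > h.py <<'E'
import numpy as np,cv2
from rig import status,vision
def P(d):
    R=d["attitude"].T; return d["mtx"]@np.c_[R,-R@d["origin"]]
def tri(S,T,a,b):
    X=cv2.triangulatePoints(P(S),P(T),np.float64([a]).T,np.float64([b]).T);return (X[:3]/X[3]).ravel()
def plane(d,p,z):
    r=d["attitude"]@np.linalg.solve(d["mtx"],[*p,1]);return d["origin"]+r*(z-d["origin"][2])/r[2]
E
python3 - <<'E'
from h import *
S=dict(np.load("scene0.npz"));T=dict(np.load("top0.npz"))
A=tri(S,T,(337,246),(305,156));B=tri(S,T,(380,179),(241,244))
print(A,B,(A+B)/2,np.linalg.norm(A-B),np.degrees(np.arctan2(*(A-B)[1::-1])))
print("colR",tri(S,T,(423,209),(196,239)),"colL",tri(S,T,(287,262),(350,181)))
a=cv2.resize(S["pixels"][150:390,240:460,::-1],None,fx=2.4,fy=2.4,interpolation=cv2.INTER_CUBIC)
a=cv2.convertScaleAbs(a,alpha=1.8,beta=20);cv2.imwrite("pics/c1.png",a)
E
```

```text
[650.34326404  68.86957295 301.40906426] [505.05896805 161.19937372 301.11366781] [577.70111604 115.03447333 301.26136604] 172.1406576851857 -32.43641654281612
colR [522.78607542 244.66788749 237.53697755] colL [630.61668121  -9.42506836 239.87598753]
```

View pics/c1.png

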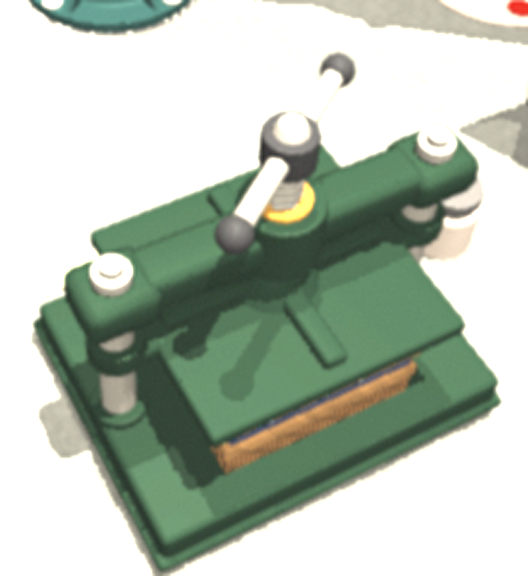

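The crop shows the platen at about (310,330) covering the upper board, so the gap can't be seen and has to be found by feel. Triangulation puts the axis near (577,116) with the bar at z≈301. One bar end is at 147.6°, and I'll push it from its anticlockwise side. First move: close the fingers, rise, and cross over.

Request:
{"name": "jog_arm", "arguments": {"series": [[[1,-0.08,0,0,0],[1,-0.16,0,0,0],[1,-0.24,0,0,0],[1,-0.267,0,0,0],[1,-0.267,-0.06,-0.06,0],[1,-0.267,-0.115,-0.115,0],[1,-0.267,-0.17,-0.17,0],[1,-0.267,-0.225,-0.225,0]]]}}

```text
t: 1.1
tool_pos: [317.9, 484.9, 456.1]
tcp_rot: [[-0.0, -0.96, 0.279], [-0.001, 0.279, 0.96], [-1.0, 0.0, -0.001]]
force: [0.8, 0.4, 0.2]
width: -0.3
```

Request:
{"name": "jog_arm", "arguments": {"series": [[[1,0,-0.055,-0.055,0],[1,0,-0.11,-0.11,0],[1,0,-0.165,-0.165,0],[1,0,-0.22,-0.22,0],[1,0,-0.275,-0.275,0],[1,0,-0.33,-0.33,0],[1,0,-0.385,-0.385,0],[1,0,-0.415,-0.416,0]]]}}

```text
t: 2.1
tool_pos: [529.8, 96.7, 456.4]
tcp_rot: [[-0.0, -0.959, 0.283], [-0.001, 0.283, 0.959], [-1.0, -0.0, -0.001]]
force: [-0.3, 0.9, -0.2]
width: -0.4
```

Request:
{"name": "jog_arm", "arguments": {"series": [[[1,0,0,0,0],[1,0,0,0,0],[1,0,0,0,0]]]}}

```text
t: 2.48
tool_pos: [528.4, 102.4, 456.3]
tcp_rot: [[-0.001, -0.961, 0.276], [0.0, 0.276, 0.961], [-1.0, 0.001, 0.0]]
force: [-0.2, 0.8, -0.2]
width: -0.1
```

Request:
{"name": "jog_arm", "arguments": {"series": [[[1,0.08,0,0,0],[1,0.14,0,0,0],[1,0.19,0,0,0],[1,0.19,0,0,0],[1,0.19,0,0,0]]]}}

```text
t: 3.1
tool_pos: [530.0, 101.5, 315.4]
tcp_rot: [[0.002, -0.961, 0.278], [0.001, 0.278, 0.961], [-1.0, -0.002, 0.001]]
force: [0.3, 0.5, 0.4]
width: -0.1
```

```bash
cat >> h.py <<'E'
import json
AX=np.array([577.,116.]);Y=np.array([-.96,.279]);Z=np.array([.279,.96])
def rows(c,targets):
    "c: commanded xyz; targets: xyz list -> rows and last commanded"
    o=[]
    for p in targets:
        d=np.array(p)-c; o.append([1]+[round(float(v)/750,3) for v in(-d[2],d[:2]@Y,d[:2]@Z)]+[0])
    r=np.array(o[-1][1:4])*750; e=np.array([*(r[1]*Y+r[2]*Z),-r[0]])+c
    json.dump(e.tolist(),open("cmd.json","w")); print(json.dumps([o]),"end",e.round(1))
def arc(phi0,phi1,n,R=50,z=lambda f:314-16*max(0,178-f)/360,c=None):
    c=np.array(c or json.load(open("cmd.json")))
    rows(c,[[*(AX+R*np.array([np.cos(np.radians(f)),np.sin(np.radians(f))])),z(f)] for f in np.linspace(phi0,phi1,n+1)[1:]])
def tau(p=True):
    s=status.state();q=np.array(s["tool_pos"]);f=np.array(s["force"]);r=(q[:2]-AX)/1000
    t=r[0]*f[1]-r[1]*f[0]+s["wrist_torque"][2]
    print("t",round(s["t"],2),"pos",q.round(1),"R",round(1000*np.hypot(*r),1),"phi",round(np.degrees(np.arctan2(r[1],r[0]))%360,1),"F",f.round(1),"Mz",round(s["wrist_torque"][2],2),"tau",round(t,2))
E
python3 -c "
from h import *
tau();arc(198,150,8,c=[529.0,100.8,314.0])"
```

```text
t 3.1 pos [530.  101.5 315.4] R 49.2 phi 197.2 F [0.3 0.5 0.4] Mz 0.02 tau 0.01
[[[1, -0.0, 0.003, 0.006, 0], [1, -0.0, 0.006, 0.012, 0], [1, -0.0, 0.008, 0.019, 0], [1, 0.0, 0.01, 0.026, 0], [1, 0.001, 0.011, 0.032, 0], [1, 0.001, 0.011, 0.039, 0], [1, 0.001, 0.01, 0.046, 0], [1, 0.002, 0.009, 0.053, 0]]] end [533.6 140.8 312.5]
```

Request:
{"name": "jog_arm", "arguments": {"series": [[[1,0,0.003,0.006,0],[1,0,0.006,0.012,0],[1,0,0.008,0.019,0],[1,0,0.01,0.026,0],[1,0.001,0.011,0.032,0],[1,0.001,0.011,0.039,0],[1,0.001,0.01,0.046,0],[1,0.002,0.009,0.053,0]]]}}

```text
t: 4.1
tool_pos: [532.8, 138.2, 312.1]
tcp_rot: [[-0.003, -0.96, 0.281], [-0.004, 0.281, 0.96], [-1.0, 0.002, -0.004]]
force: [-1.3, -5.1, 1.0]
width: -0.1
```

```bash
python3 -c "
from h import *
tau();arc(150,110,8)"
```

```text
t 4.1 pos [532.8 138.2 312.1] R 49.5 phi 153.3 F [-1.3 -5.1  1. ] Mz 0.02 tau 0.27
[[[1, -0.0, -0.002, 0.006, 0], [1, 0.0, -0.004, 0.011, 0], [1, 0.001, -0.006, 0.016, 0], [1, 0.001, -0.009, 0.021, 0], [1, 0.001, -0.013, 0.026, 0], [1, 0.001, -0.017, 0.03, 0], [1, 0.002, -0.021, 0.034, 0], [1, 0.002, -0.025, 0.038, 0]]] end [559.6 163.  311. ]
```

Request:
{"name": "jog_arm", "arguments": {"series": [[[1,0,-0.002,0.006,0],[1,0,-0.004,0.011,0],[1,0.001,-0.006,0.016,0],[1,0.001,-0.009,0.021,0],[1,0.001,-0.013,0.026,0],[1,0.001,-0.017,0.03,0],[1,0.002,-0.021,0.034,0],[1,0.002,-0.025,0.038,0]]]}}

```text
t: 5.1
tool_pos: [558.7, 163.4, 310.4]
tcp_rot: [[-0.003, -0.96, 0.279], [0.0, 0.279, 0.96], [-1.0, 0.003, -0.001]]
force: [-4.8, -3.2, -1.6]
width: -0.1
```

```bash
python3 -c "
from h import *
tau();arc(110,50,8)"
```

```text
t 5.1 pos [558.7 163.4 310.4] R 50.8 phi 111.1 F [-4.8 -3.2 -1.6] Mz 0.01 tau 0.29
[[[1, 0.0, -0.008, 0.005, 0], [1, 0.001, -0.016, 0.008, 0], [1, 0.001, -0.024, 0.011, 0], [1, 0.002, -0.033, 0.013, 0], [1, 0.002, -0.041, 0.013, 0], [1, 0.003, -0.05, 0.012, 0], [1, 0.003, -0.058, 0.01, 0], [1, 0.004, -0.067, 0.007, 0]]] end [609.3 154.  308. ]
```

Request:
{"name": "jog_arm", "arguments": {"series": [[[1,0,-0.008,0.005,0],[1,0.001,-0.016,0.008,0],[1,0.001,-0.024,0.011,0],[1,0.002,-0.033,0.013,0],[1,0.002,-0.041,0.013,0],[1,0.003,-0.05,0.012,0],[1,0.003,-0.058,0.01,0],[1,0.004,-0.067,0.007,0]]]}}

```text
t: 6.1
tool_pos: [608.3, 158.3, 308.0]
tcp_rot: [[-0.003, -0.961, 0.276], [0.005, 0.276, 0.961], [-1.0, 0.004, 0.004]]
force: [-5.2, 3.5, 2.1]
width: -0.4
```

```bash
python3 -c "
from h import *
tau();arc(50,35,4)"
```

```text
t 6.1 pos [608.3 158.3 308. ] R 52.6 phi 53.5 F [-5.2  3.5  2.1] Mz -0.07 tau 0.26
[[[1, -0.0, -0.004, -0.002, 0], [1, 0.0, -0.007, -0.004, 0], [1, 0.0, -0.011, -0.006, 0], [1, 0.0, -0.015, -0.009, 0]]] end [618.2 144.4 308. ]
```

Request:
{"name": "jog_arm", "arguments": {"series": [[[1,0,-0.004,-0.002,0],[1,0,-0.007,-0.004,0],[1,0,-0.011,-0.006,0],[1,0,-0.015,-0.009,0]]]}}

```text
t: 6.6
tool_pos: [618.0, 149.0, 308.1]
tcp_rot: [[-0.0, -0.961, 0.276], [0.006, 0.276, 0.961], [-1.0, 0.002, 0.005]]
force: [-3.5, 3.9, 0.5]
width: 0.3
```

```bash
python3 -c "
from h import *
tau();arc(35,20,4)"
```

```text
t 6.6 pos [618.  149.  308.1] R 52.7 phi 38.8 F [-3.5  3.9  0.5] Mz -0.03 tau 0.25
[[[1, 0.001, -0.003, -0.003, 0], [1, 0.001, -0.006, -0.006, 0], [1, 0.001, -0.009, -0.009, 0], [1, 0.001, -0.012, -0.012, 0]]] end [624.3 133.2 307.2]
```

Request:
{"name": "jog_arm", "arguments": {"series": [[[1,0.001,-0.003,-0.003,0],[1,0.001,-0.006,-0.006,0],[1,0.001,-0.009,-0.009,0],[1,0.001,-0.012,-0.012,0]]]}}

```text
t: 7.1
tool_pos: [625.1, 137.5, 307.8]
tcp_rot: [[0.002, -0.961, 0.276], [0.005, 0.276, 0.961], [-1.0, -0.0, 0.006]]
force: [-2.2, 3.4, 0.6]
width: 0.0
```

```bash
python3 -c "
from h import *
tau();arc(20,5,4)"
```

```text
t 7.1 pos [625.1 137.5 307.8] R 52.7 phi 24.0 F [-2.2  3.4  0.6] Mz -0.02 tau 0.19
[[[1, 0.001, -0.002, -0.004, 0], [1, 0.001, -0.004, -0.008, 0], [1, 0.001, -0.006, -0.012, 0], [1, 0.001, -0.008, -0.016, 0]]] end [626.7 120.  306.5]
```

Request:
{"name": "jog_arm", "arguments": {"series": [[[1,0.001,-0.002,-0.004,0],[1,0.001,-0.004,-0.008,0],[1,0.001,-0.006,-0.012,0],[1,0.001,-0.008,-0.016,0]]]}}

```text
t: 7.6
tool_pos: [627.4, 121.0, 306.8]
tcp_rot: [[0.001, -0.96, 0.279], [0.002, 0.279, 0.96], [-1.0, -0.001, 0.002]]
force: [-2.5, 5.8, 0.5]
width: -0.1
```

```bash
python3 -c "
from h import *
tau();arc(5,-11,4)"
```

```text
t 7.6 pos [627.4 121.  306.8] R 50.7 phi 5.7 F [-2.5  5.8  0.5] Mz -0.11 tau 0.19
[[[1, 0.0, -0.002, -0.004, 0], [1, 0.001, -0.003, -0.008, 0], [1, 0.001, -0.004, -0.013, 0], [1, 0.001, -0.004, -0.018, 0]]] end [625.8 106.2 305.8]
```

Request:
{"name": "jog_arm", "arguments": {"series": [[[1,0,-0.002,-0.004,0],[1,0.001,-0.003,-0.008,0],[1,0.001,-0.004,-0.013,0],[1,0.001,-0.004,-0.018,0]]]}}

```text
t: 8.1
tool_pos: [627.5, 110.4, 306.3]
tcp_rot: [[0.004, -0.961, 0.278], [0.007, 0.278, 0.961], [-1.0, -0.002, 0.008]]
force: [0.9, 12.4, -1.3]
width: -0.1
```

```bash
python3 -c "
from h import *
tau();arc(-11,-27,4)"
```

```text
t 8.1 pos [627.5 110.4 306.3] R 50.8 phi 353.6 F [ 0.9 12.4 -1.3] Mz -0.12 tau 0.51
[[[1, 0.0, -0.0, -0.004, 0], [1, 0.001, -0.0, -0.009, 0], [1, 0.001, -0.0, -0.014, 0], [1, 0.001, 0.001, -0.018, 0]]] end [621.4  93.5 305. ]
```

Force is rising, so I'll hold in place for two rows to read the steady value.

Request:
{"name": "jog_arm", "arguments": {"series": [[[1,0,0,0,0],[1,0,0,0,0]]]}}

```text
t: 8.35
tool_pos: [627.5, 110.5, 306.2]
tcp_rot: [[0.004, -0.961, 0.277], [0.006, 0.277, 0.961], [-1.0, -0.002, 0.007]]
force: [0.4, 9.4, 0.3]
width: 0.2
```

```bash
python3 -c "
from h import *
tau();tau();arc(-11,-16,2,c=[625.8,106.2,305.8])"
```

```text
t 8.35 pos [627.5 110.5 306.2] R 50.8 phi 353.8 F [0.4 9.4 0.3] Mz -0.12 tau 0.35
t 8.35 pos [627.5 110.5 306.2] R 50.8 phi 353.8 F [0.4 9.4 0.3] Mz -0.12 tau 0.35
[[[1, 0.0, -0.0, -0.002, 0], [1, 0.001, -0.001, -0.005, 0]]] end [625.5 102.4 305. ]
```

Request:
{"name": "jog_arm", "arguments": {"series": [[[1,0,0,-0.002,0],[1,0.001,-0.001,-0.005,0],[1,0.001,-0.001,-0.005,0]]]}}

```text
t: 8.72
tool_pos: [627.4, 109.8, 306.1]
tcp_rot: [[0.005, -0.961, 0.275], [0.01, 0.275, 0.961], [-1.0, -0.002, 0.011]]
force: [0.1, 13.6, 2.3]
width: 0.1
```

```bash
python3 -c "
from h import *
tau();arc(-16,-21,2)"
```

```text
t 8.72 pos [627.4 109.8 306.1] R 50.8 phi 352.9 F [ 0.1 13.6  2.3] Mz -0.12 tau 0.56
[[[1, -0.0, 0.001, -0.003, 0], [1, -0.0, 0.001, -0.006, 0]]] end [623.5  98.3 305. ]
```

```bash
python3 -c "
from h import *
S=vision.snapshot('scene');T=vision.snapshot('top');np.savez('s1.npz',**S);np.savez('t1.npz',**T)
a=cv2.resize(S['pixels'][120:320,260:480],None,fx=1.8,fy=1.8);b=cv2.resize(T['pixels'][110:310,170:390],None,fx=1.8,fy=1.8)
cv2.imwrite('pics/c2.png',cv2.convertScaleAbs(np.hstack([a,b])[:,:,::-1],alpha=1.6,beta=20))"
```

```text
(no output)
```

View pics/c2.png

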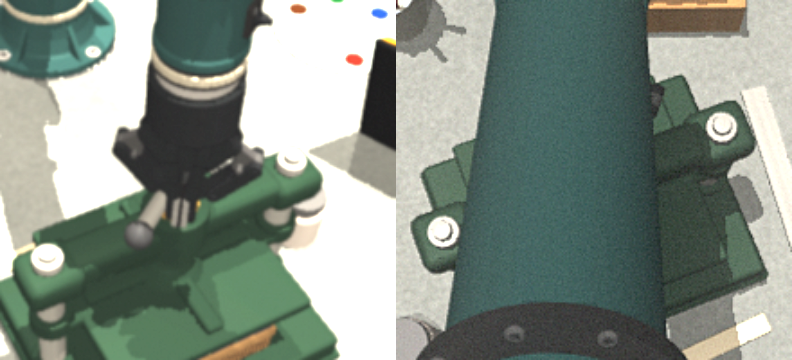

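The crop shows the fingers against the bar, with the near ball at crop (138,235), i.e. scene pixel (336.7,250.6). That is almost where the other end began, so the bar has turned about half a turn.

```bash
python3 -c "
from h import *
S=dict(np.load('s1.npz'));S0=dict(np.load('scene0.npz'))
for z in (291,293,295):
  p=plane(S,(336.7,250.6),z);print(z,p.round(1),np.degrees(np.arctan2(*(p[:2]-AX)[::-1])))
tau();arc(-16,-22,3)"
```

```text
291 [651.4  70.1 291. ] -31.681188710331824
293 [652.9  69.9 293. ] -31.29391278942152
295 [654.5  69.6 295. ] -30.91909163212661
t 8.82 pos [627.4 109.8 306.1] R 50.7 phi 353.0 F [ 0.1 13.6  2.6] Mz -0.1 tau 0.59
[[[1, -0.0, -0.001, 0.003, 0], [1, -0.0, -0.0, 0.001, 0], [1, -0.0, -0.0, -0.001, 0]]] end [623.3  97.6 305. ]
```

The bar is at about -31°, so it has turned ~179° and stopped there with torque building. I'll add force along the bar's normal, aiming for about 1.1 N m (18 N at 60 mm).

Request:
{"name": "jog_arm", "arguments": {"series": [[[1,0,0.001,-0.004,0],[1,0,0.002,-0.008,0],[1,0,0.002,-0.008,0],[1,0,0.002,-0.008,0]]]}}

```text
t: 9.32
tool_pos: [626.4, 108.2, 306.5]
tcp_rot: [[0.01, -0.962, 0.273], [0.014, 0.273, 0.962], [-1.0, -0.006, 0.017]]
force: [4.5, 19.0, -0.5]
width: -0.2
```

```bash
python3 -c "
from h import *
tau()"
```

```text
t 9.32 pos [626.4 108.2 306.5] R 50.0 phi 351.0 F [ 4.5 19.  -0.5] Mz -0.05 tau 0.92
```

Request:
{"name": "jog_arm", "arguments": {"series": [[[1,0,0.001,-0.004,0],[1,0,0.001,-0.004,0],[1,0,0.001,-0.004,0],[1,0,0.001,-0.004,0]]]}}

```text
t: 9.82
tool_pos: [625.9, 107.4, 306.6]
tcp_rot: [[0.013, -0.962, 0.272], [0.017, 0.272, 0.962], [-1.0, -0.008, 0.02]]
force: [5.6, 21.2, -3.0]
width: -0.2
```

```bash
python3 -c "
from h import *
tau();S=vision.snapshot('scene');np.savez('s2.npz',**S)
g=S['pixels'][230:270,315:360].astype(int).sum(2)
cv2.imwrite('pics/c3.png',cv2.resize(cv2.convertScaleAbs(S['pixels'][220:280,300:380,::-1],alpha=1.8,beta=20),None,fx=6,fy=6))"
```

```text
t 9.82 pos [625.9 107.4 306.6] R 49.7 phi 350.1 F [ 5.6 21.2 -3. ] Mz -0.1 tau 0.98
```

View pics/c3.png

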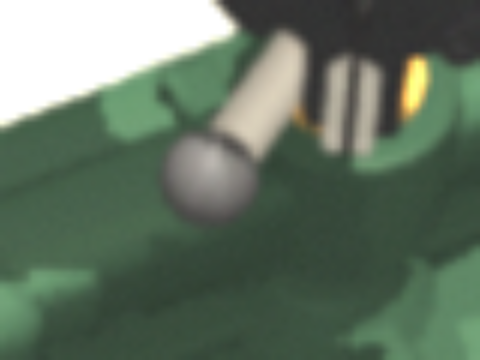

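Firm nip: about 1.0 N m steady (≈16.5 N at 60 mm), with the ball at scene pixel (335,249.5). Now I swing anticlockwise through the free half circle to the other arm of the bar and push it back up.

```bash
python3 -c "
from h import *
S=dict(np.load('s2.npz'))
p=plane(S,(335,249.5),293);print(p.round(1),np.degrees(np.arctan2(*(p[:2]-AX)[::-1])))
z=lambda f:305+16*max(0,f-120)/360
arc(-26,100,8,z=z,c=[620.8,94.4,305.]);arc(100,200,8,z=z);arc(200,280,8,z=z)"
```

```text
[650.6  67.4 293. ] -33.43931007908253
[[[1, -0.0, -0.002, 0.018, 0], [1, -0.0, 0.002, 0.036, 0], [1, -0.0, 0.011, 0.052, 0], [1, -0.0, 0.024, 0.065, 0], [1, -0.0, 0.04, 0.074, 0], [1, -0.0, 0.058, 0.078, 0], [1, -0.0, 0.076, 0.077, 0], [1, -0.0, 0.094, 0.071, 0]]] end [568.  165.2 305. ]
[[[1, -0.0, 0.012, -0.008, 0], [1, -0.0, 0.022, -0.018, 0], [1, -0.001, 0.03, -0.03, 0], [1, -0.002, 0.035, -0.044, 0], [1, -0.003, 0.037, -0.058, 0], [1, -0.003, 0.036, -0.073, 0], [1, -0.004, 0.031, -0.086, 0], [1, -0.005, 0.024, -0.099, 0]]] end [530.   98.9 308.8]
[[[1, -0.0, -0.008, -0.009, 0], [1, -0.001, -0.017, -0.016, 0], [1, -0.002, -0.027, -0.022, 0], [1, -0.002, -0.038, -0.025, 0], [1, -0.003, -0.049, -0.027, 0], [1, -0.003, -0.061, -0.027, 0], [1, -0.004, -0.072, -0.025, 0], [1, -0.004, -0.083, -0.02, 0]]] end [585.6  67.2 311.8]
```

Request:
{"name": "jog_arm", "arguments": {"series": [[[1,0,-0.002,0.018,0],[1,0,0.002,0.036,0],[1,0,0.011,0.052,0],[1,0,0.024,0.065,0],[1,0,0.04,0.074,0],[1,0,0.058,0.078,0],[1,0,0.076,0.077,0],[1,0,0.094,0.071,0]]]}}

```text
t: 10.88
tool_pos: [567.0, 165.0, 305.1]
tcp_rot: [[-0.0, -0.96, 0.279], [-0.0, 0.279, 0.96], [-1.0, 0.0, -0.0]]
force: [0.4, 0.5, 0.3]
width: -0.0
```

```bash
python3 -c "
from h import *
tau();S=vision.snapshot('scene');cv2.imwrite('pics/x.png',S['pixels'][:,:,::-1]);np.savez('s3.npz',**S)
# grey ball template position change vs s2
S2=dict(np.load('s2.npz'));t=S2['pixels'][238:260,325:346]
r=cv2.matchTemplate(S['pixels'][215:285,300:380],t,cv2.TM_CCOEFF_NORMED);m=cv2.minMaxLoc(r);print('ball shift',m[3][0]+300-325,m[3][1]+215-238,m[1])"
```

```text
t 10.88 pos [567.  165.  305.1] R 50.0 phi 101.5 F [0.4 0.5 0.3] Mz 0.01 tau -0.01
ball shift 2 1 0.844345211982727
```

Request:
{"name": "jog_arm", "arguments": {"series": [[[1,0,0.012,-0.008,0],[1,0,0.022,-0.018,0],[1,-0.001,0.03,-0.03,0],[1,-0.002,0.035,-0.044,0],[1,-0.003,0.037,-0.058,0],[1,-0.003,0.036,-0.073,0],[1,-0.004,0.031,-0.086,0],[1,-0.005,0.024,-0.099,0]]]}}

```text
t: 11.92
tool_pos: [530.6, 103.5, 309.7]
tcp_rot: [[0.002, -0.961, 0.276], [0.007, 0.276, 0.961], [-1.0, 0.0, 0.007]]
force: [-1.1, 8.9, 1.1]
width: -0.2
```

```bash
python3 -c "
from h import *
tau()"
```

```text
t 11.93 pos [530.6 103.5 309.7] R 48.1 phi 195.1 F [-1.1  8.9  1.1] Mz 0.04 tau -0.39
```

Request:
{"name": "jog_arm", "arguments": {"series": [[[1,0,-0.008,-0.009,0],[1,-0.001,-0.017,-0.016,0],[1,-0.002,-0.027,-0.022,0],[1,-0.002,-0.038,-0.025,0],[1,-0.003,-0.049,-0.027,0],[1,-0.003,-0.061,-0.027,0],[1,-0.004,-0.072,-0.025,0],[1,-0.004,-0.083,-0.02,0]]]}}

```text
t: 12.92
tool_pos: [579.2, 67.1, 310.2]
tcp_rot: [[-0.016, -0.96, 0.278], [0.001, 0.278, 0.96], [-1.0, 0.015, -0.004]]
force: [-10.7, 0.3, 3.8]
width: 0.1
```

```bash
python3 -c "
from h import *
tau();T=vision.snapshot('top');S=vision.snapshot('scene');np.savez('s4.npz',**S)
a=cv2.resize(S['pixels'][120:320,260:480],None,fx=1.8,fy=1.8);b=cv2.resize(T['pixels'][110:310,170:390],None,fx=1.8,fy=1.8)
cv2.imwrite('pics/c4.png',cv2.convertScaleAbs(np.hstack([a,b])[:,:,::-1],alpha=1.6,beta=20))
arc(280,304,4,z=lambda f:305+16*max(0,f-120)/360)"
```

```text
t 12.93 pos [579.2  67.1 310.2] R 48.9 phi 272.6 F [-10.7   0.3   3.8] Mz 0.15 tau -0.37
[[[1, -0.001, -0.006, 0.003, 0], [1, -0.001, -0.012, 0.007, 0], [1, -0.002, -0.017, 0.012, 0], [1, -0.002, -0.022, 0.017, 0]]] end [605.   74.8 313.2]
```

View pics/c4.png

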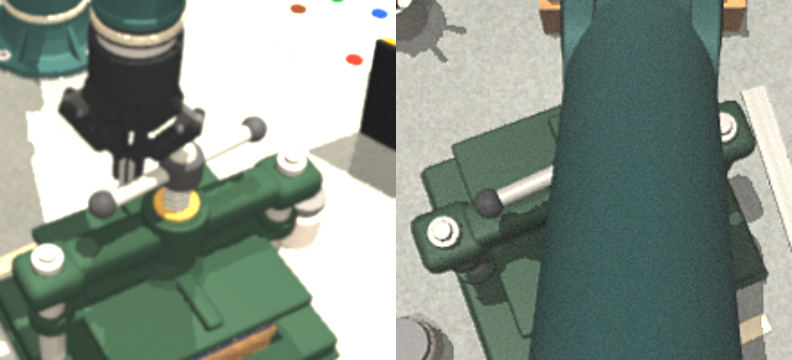

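Both balls are now visible, at crop (102,205) and (253,130), i.e. scene (316.7,233.9) and (400.6,192.2).

```bash
python3 -c "
from h import *
S=dict(np.load('s4.npz'));S0=dict(np.load('scene0.npz'))
f=lambda S,p,q,z:np.degrees(np.arctan2(*(plane(S,p,z)-plane(S,q,z))[1::-1]))
print(f(S,(316.7,233.9),(400.6,192.2),299.5),f(S0,(337,246),(380,179),301.3))"
```

```text
-60.75137140101454 -31.960202947378388
```

```bash
python3 -c "
from h import *
arc(280,307,6,z=lambda f:305+16*max(0,f-120)/360,c=[585.6,67.2,311.8])"
```

```text
[[[1, -0.001, -0.005, 0.002, 0], [1, -0.001, -0.009, 0.005, 0], [1, -0.001, -0.013, 0.008, 0], [1, -0.001, -0.017, 0.011, 0], [1, -0.002, -0.021, 0.015, 0], [1, -0.002, -0.024, 0.019, 0]]] end [606.9  75.9 313.3]
```

Request:
{"name": "jog_arm", "arguments": {"series": [[[1,-0.001,-0.005,0.002,0],[1,-0.001,-0.009,0.005,0],[1,-0.001,-0.013,0.008,0],[1,-0.001,-0.017,0.011,0],[1,-0.002,-0.021,0.015,0],[1,-0.002,-0.024,0.019,0],[1,-0.002,-0.024,0.019,0]]]}}

```text
t: 13.9
tool_pos: [601.9, 72.9, 311.5]
tcp_rot: [[-0.012, -0.96, 0.28], [-0.003, 0.281, 0.96], [-1.0, 0.011, -0.006]]
force: [-6.6, -2.4, 0.3]
width: 0.4
```

```bash
python3 -c "
from h import *
tau();S=vision.snapshot('scene');np.savez('s5.npz',**S)
cv2.imwrite('pics/c5.png',cv2.convertScaleAbs(cv2.resize(S['pixels'][150:270,290:430,::-1],None,fx=4,fy=4,interpolation=cv2.INTER_CUBIC),alpha=1.6,beta=20))"
```

```text
t 13.9 pos [601.9  72.9 311.5] R 49.8 phi 300.0 F [-6.6 -2.4  0.3] Mz 0.03 tau -0.32
```

View pics/c5.png

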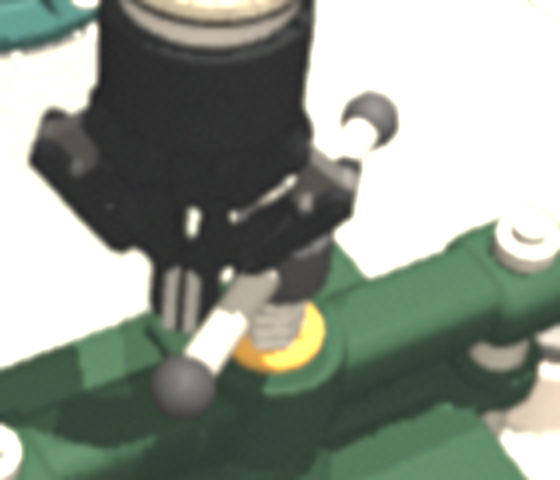

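Balls at scene (336,246.5) and (382.2,180.2), close to their starting pixels.

```bash
python3 -c "
from h import *
S=dict(np.load('s5.npz'));S0=dict(np.load('scene0.npz'));S1=dict(np.load('s3.npz'))
f=lambda S,p,q,z:np.degrees(np.arctan2(*(plane(S,p,z)-plane(S,q,z))[1::-1]))
print(f(S,(336,246.5),(382.2,180.2),301.3))
def blobs(S,nm):
  im=S['pixels'][150:280,300:430].astype(np.uint8);hsv=cv2.cvtColor(im,cv2.COLOR_RGB2HSV)
  g=cv2.medianBlur(cv2.cvtColor(im,cv2.COLOR_RGB2GRAY),3)
  c=cv2.HoughCircles(cv2.resize(g,None,fx=4,fy=4),cv2.HOUGH_GRADIENT,1,80,param1=80,param2=18,minRadius=22,maxRadius=34)
  print(nm,(c[0]/4+[300,150,0]).round(1).tolist() if c is not None else None)
for n in('scene0','s3','s5'):blobs(dict(np.load(n+'.npz')),n)
# platen: compare picture now with start below the yoke
"

```

```text
-33.79878684916076
scene0 [[380.9, 178.9, 7.2], [361.9, 204.6, 7.2], [421.9, 207.9, 6.9]]
s3 [[360.4, 207.9, 8.4], [421.9, 208.1, 6.8]]
s5 [[382.6, 179.6, 6.9], [364.6, 232.1, 6.1]]
```

```bash
python3 -c "
from h import *
S=dict(np.load('s3.npz'))
cv2.imwrite('pics/c6.png',cv2.convertScaleAbs(cv2.resize(S['pixels'][150:270,290:430,::-1],None,fx=4,fy=4,interpolation=cv2.INTER_CUBIC),alpha=1.6,beta=20))"
```

```text
(no output)
```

View pics/c6.png

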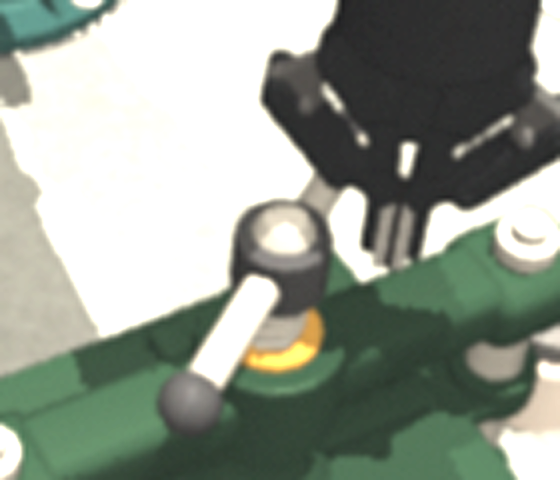

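After the nip was released the ball sat at (337.5,250.5), about -31°, so the back-off so far is ≈177–178°. I'll nudge about 2° more, retreat and lift clear.

Request:
{"name": "jog_arm", "arguments": {"series": [[[1,0,-0.002,0.003,0],[1,0,-0.002,0.003,0],[1,0,-0.002,0.003,0],[1,0,0.014,-0.012,0],[1,0,0.024,-0.016,0],[1,0,0.024,-0.016,0]]]}}

```text
t: 14.7
tool_pos: [585.9, 69.2, 313.8]
tcp_rot: [[0.001, -0.96, 0.279], [0.001, 0.279, 0.96], [-1.0, -0.001, 0.001]]
force: [-0.2, 0.2, -0.1]
width: 0.3
```

Request:
{"name": "jog_arm", "arguments": {"series": [[[1,-0.08,0,0,0],[1,-0.16,0,0,0],[1,-0.2,0,0,0],[1,-0.2,0.06,0.05,0],[1,-0.2,0.12,0.1,0],[1,-0.2,0.18,0.15,0],[1,-0.2,0.2,0.2,0],[1,-0.2,0.2,0.2,0]]]}}

```text
t: 15.7
tool_pos: [482.8, 260.2, 463.5]
tcp_rot: [[0.001, -0.963, 0.271], [0.002, 0.271, 0.963], [-1.0, 0.0, 0.002]]
force: [-0.3, 0.2, 0.1]
width: -0.2
```

```bash
python3 -c "
from h import *
tau();S=vision.snapshot('scene');T=vision.snapshot('top');np.savez('s6.npz',**S)
a=cv2.resize(S['pixels'][150:270,290:430],None,fx=4,fy=4,interpolation=cv2.INTER_CUBIC)
cv2.imwrite('pics/c7.png',cv2.convertScaleAbs(a[:,:,::-1],alpha=1.6,beta=20));cv2.imwrite('pics/c8.png',T['pixels'][:,:,::-1])
S0=dict(np.load('scene0.npz'))
D=cv2.absdiff(S['pixels'],S0['pixels']).max(2)>40
for n,(x0,x1,y0,y1) in dict(ruler=(220,272,295,400),folder=(245,282,255,280),jar=(415,445,222,260)).items():print(n,D[y0:y1,x0:x1].mean().round(3))"
```

```text
t 15.7 pos [482.8 260.2 463.5] R 172.3 phi 123.1 F [-0.3  0.2  0.1] Mz -0.03 tau -0.01
ruler 0.0
folder 0.0
jar 0.0
```

View pics/c7.png

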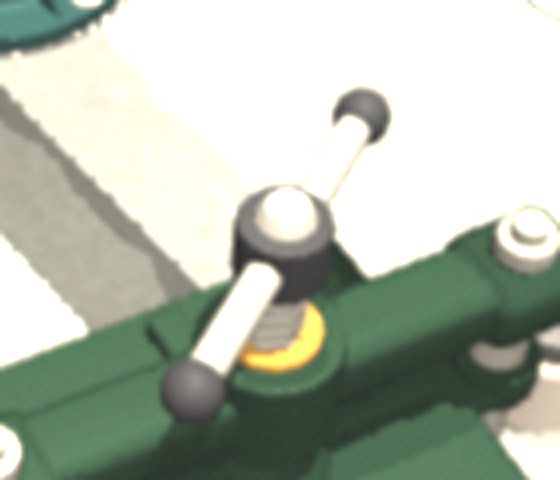

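The balls are now at scene (338.2,247.2) and (380,179), within about 1° of a 180° back-off. The arm is clear, and the jar, folder and ruler pixels are unchanged. Handing in.

```bash
python3 -c "
from h import *
S=dict(np.load('s6.npz'))
f=lambda S,p,q,z:np.degrees(np.arctan2(*(plane(S,p,z)-plane(S,q,z))[1::-1]))
print(f(S,(338.2,247.2),(380,179),301.3))
from rig import job;print(job.hand_in())"
```

```text
-31.066755111733613
the job is handed in; nothing more can be done
None
```

I nipped the book, backed the handle off half a turn and let go. The job was handed in at about 16 s; the hand-in gives no verdict.

- **Nip:** The closed fingers pushed the bar clockwise about 180° until it stopped. I then raised the torque in steps to about 1.0 N m steady, which is roughly 16.5 N at 60 mm. That is inside the 12–25 N firm range and well below the 50 N strain limit.
- **Back-off:** I pushed the other arm of the bar anticlockwise. It ended at −31.1°. The bottomed angle read −31.3° as the stop was found and −33.4° at full nip, so the back-off is 180–182°. Each camera reading is good to only a degree or two.
- **Final state:** The arm is clear of the press, with under 0.5 N on the tool. The camera shows no change at the jar, folder or ruler.
- **Not checked directly:** The upper board is hidden from both cameras, so bottoming was judged by feel alone, from the bar stopping and the torque building.

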